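Run a surface probe along a heater's plate joint and hold it on the reading spot

TASK

Take the surface probe out of its wooden stand and, keeping it upright, set its sprung foot gently on the seam in the heater's top plate at the engraved stroke; then draw it slowly (2 to 3 cm a second) along the seam, round the corner, to the middle of the engraved ring, without lifting it or straying from the seam. Finish there while still holding the probe: upright and still, its foot pressed lightly on the ring's centre with the spring about half in, and do not let go. Leave the glassware and the other things on the bench where they are.

Things in the scene. Friction and masses are not known exactly. Their poses are not given: they have to be found in the camera images.
- probe: hand-held surface probe, standing upright in its stand, loose, about 175 g. Grey plastic handle: a block 26 (x) by 44 (y) by 90 tall, to be gripped across the 26. Origin: centre of the handle's underside, which rests on the stand's top; z up along the handle. Below it a steel stem, 10 across and 55 long, and under that the sprung brass foot, on the same axis.
- probe_tip (a point): centre of the flat end face of the probe's brass foot (12 across), 75 below the handle's underside with the spring relaxed
- plunger (a joint): how far the probe's sprung foot is pushed in towards the handle, in m: 0 relaxed, 0.012 fully in (hard stop). It takes 0.9 N to start it and 0.3 N more for each mm, so half in (6 mm) is 2.7 N
- stand: fixed wooden block, 70 x 70 and 85 tall, with an 18 square hole 80 deep down its middle, in which the probe's stem hangs free. Origin: centre of its underside; z up
- heater: fixed bench heater in a white case with two black knobs on its sloping front (-x side). Flat level top plate 180 (x) by 200 (y), 90 above the bench: mid-grey steel with a bright aluminium plate let flush into one corner. The 2 wide joint between the two metals makes an L; its middle line runs through the seam points below, straight between them. The plate is smooth, no step at the joint. Origin: centre of the underside, beneath the plate's centre; z up
- seam_start (a point): on the plate's top face: where the seam is crossed by a short engraved stroke, 22 long. Start of the run; heater frame (25, -60, 90)
- seam_1 (a point): on the seam, 30 from the start; heater frame (25, -30, 90)
- seam_2 (a point): on the seam, 60 from the start; heater frame (25, 0, 90)
- seam_corner (a point): corner of the L-shaped seam, 90 from the start; heater frame (25, 30, 90)
- seam_3 (a point): on the seam, 35 past the corner; heater frame (-10, 30, 90)
- seam_spot (a point): centre of the engraved ring (24 across) on the seam, 70 past the corner: the reading spot; heater frame (-45, 30, 90)
- beaker: glass beaker, 70 across, 90 tall (mm), loose bystander, origin centre of its underside
- stopper: tapered cork stopper, 28 across, 26 tall (mm), loose bystander, origin centre of its underside
- flask: conical glass flask, 80 across, 112 tall (mm), loose bystander, origin centre of its underside
- clamp: dark steel retort clamp with boss head lying flat, about 190 long, 40 wide, 26 tall (mm), loose bystander, origin under the boss head
- dish: white porcelain dish, 90 across, 25 tall (mm), loose bystander, origin centre of its underside
- jar: amber screw-top jar, 60 across, 90 tall (mm), loose bystander, origin centre of its underside
- tube_rack: plywood rack 60 x 180, 66 tall, with four closed test tubes 100 tall (mm), loose bystander, origin centre of its underside
Things that resemble listed ones, but are neither listed nor needed, are in the scene too. What is shaped like the probe but orange or pink is not meant.

How it is judged:
On the way, in this order (a step that is already met when the one before it is completed fails the run):
1. the probe has been lifted clear of its stand (z of probe_tip in the frame of stand above 0.09 m and contact force between the fingers and probe above 1 N), for 0.1 s.
2. the foot rests on the seam, upright, at the start stroke (horizontal distance between probe_tip and seam_start below 0.006 m and contact force between probe and heater above 0.3 N and angle between probe's own z axis and vertical below 0.2 rad), for 0.2 s.
3. the foot rests on the seam, upright, 30 mm along the seam (horizontal distance between probe_tip and seam_1 below 0.006 m and contact force between probe and heater above 0.3 N and angle between probe's own z axis and vertical below 0.2 rad), for 0.05 s.
4. the foot rests on the seam, upright, 60 mm along the seam (horizontal distance between probe_tip and seam_2 below 0.006 m and contact force between probe and heater above 0.3 N and angle between probe's own z axis and vertical below 0.2 rad), for 0.05 s.
5. the foot rests on the seam, upright, at the corner of the seam (horizontal distance between probe_tip and seam_corner below 0.006 m and contact force between probe and heater above 0.3 N and angle between probe's own z axis and vertical below 0.2 rad), for 0.05 s.
6. the foot rests on the seam, upright, 35 mm past the corner (horizontal distance between probe_tip and seam_3 below 0.006 m and contact force between probe and heater above 0.3 N and angle between probe's own z axis and vertical below 0.2 rad), for 0.05 s.
7. the foot rests on the seam, upright, inside the ring (horizontal distance between probe_tip and seam_spot below 0.006 m and contact force between probe and heater above 0.3 N and angle between probe's own z axis and vertical below 0.2 rad), for 0.2 s.
At the end, for the whole second after the job is handed in: The gripper still holds the probe at rest (under 10 mm/s), upright within 0.12 rad, its foot within 6 mm of the ring's centre, its spring pushed in 3 to 9 mm, the force on the plate 1 to 5 N, and the probe clear of its stand (horizontal distance between probe_tip and seam_spot below 0.006 m and value of joint plunger between 0.003 and 0.009 m and contact force between probe and heater between 1 and 5 N and angle between probe's own z axis and vertical below 0.12 rad and linear speed of probe below 0.01 m/s and contact force between the fingers and probe above 1 N and contact force between stand and probe below 0.1 N); the arm keeps its last pose, push and grip.
It fails at once if a bystander is pushed more than 20 mm (distance of any of beaker, stopper, flask, clamp, dish, jar, tube_rack from where it was at the start of the episode above 0.02 m).
It fails at once if the probe is pressed on the heater with more than 12 N (contact force between probe and heater above 12 N).
It fails at once if the probe touches the heater while moving faster than 0.1 m/s (contact force between probe and heater above 0.3 N and linear speed of probe above 0.1 m/s).
It fails at once if the foot is lifted 3 mm or more off the seam on the way (while close over it, below 10 mm) (z of probe_tip in the frame of heater between 0.093 and 0.1 m and (horizontal distance between probe_tip and seam_1 below 0.012 m or horizontal distance between probe_tip and seam_2 below 0.012 m or horizontal distance between probe_tip and seam_corner below 0.012 m or horizontal distance between probe_tip and seam_3 below 0.012 m)).
It fails at once if the foot is pressed on the plate more than 12 mm to the side of the seam (contact force between probe and heater above 0.3 N and not ((x of probe_tip in the frame of heater between 0.013 and 0.037 m and y of probe_tip in the frame of heater below 0.042 m) or (y of probe_tip in the frame of heater between 0.018 and 0.042 m and x of probe_tip in the frame of heater below 0.037 m))).
It also fails if it takes over 69 s, if anything falls off the work surface, if the arm or the gripper's body presses on something with over 40 N, if the wrist force passes 120 N, or if a joint passes its speed limit or range.

ROBOT

A 7-joint arm with a two-finger parallel gripper is mounted at the origin on the work surface. World frame = base frame: x ahead of the robot, y to its left, z up, the work surface at z = 0. Lengths are in m, angles in rad, forces in N, time in s.
With the tool pointing down it reaches from about 0.4 to 0.875 m from the base axis. Payload 6.5 kg.
Tool frame: the origin (TCP) lies at the very end of the fingers, on their centre line; the grasp point (between the pads) lies 19 mm behind it; z points along the fingers, y is the line along which they close (so a half turn about z gives the same grasp; the last joint's range is limited). The gripper opens to 85 mm and grips with 20 to 120 N. Pads are 22 mm wide; open, the fingers measure 114 mm over their backs; the gripper's body (76 mm by 85 mm) begins 54 mm behind the grasp point. The pads swing forward as they close: fully open they stand 13 mm farther back than shut.
Start: joints at [-1.311, 0.536, -0.004, 1.538, 0.003, 1.067, -0.071], TCP at [0.208, 0.616, 0.231] pointing down, gripper open.
Joint ranges: [-2.7, 2.7], [-0.37, 2.16], [-1.27, 1.26], [0.24, 2.4], [-1.31, 4.45], [0.19, 1.91], [-2.76, 2.76]. Speed limits (rad/s): [2.39, 2.39, 3.14, 3.14, 3.14, 3.14, 3.14].

INTERFACE

Orientations are given as a unit quaternion [x, y, z, w].
In Python, from cell import bot, get_image, calibration gives the robot as it stands. The module is installed in compiled form; this text tells all that it offers.
- The arm moves only by the tool servo_tool, never from a script. Its argument "increments" is a list of rows, each a list of 2 entries, a list of its own where there are three numbers: the shift along the world's x, y, z in units of 25 mm (1.0 is 25 mm), then the turn, a rotation vector about the world's x, y, z in rad. A call has 1 to 8 rows; each row is the pose to reach, as a shift and turn from the pose commanded when the call began; what a row does not reach only later rows make up. A row lasts 1/10 s, in which the tool goes at most 50 mm and 8.59 degrees, less where a joint would pass 70% of its speed; a pose out of reach is approached as far as the arm can. A call with a gripper value outside its range is refused whole. "claw" is the closure in counts, from 0 (fully open) to 255 (shut), set as the call begins (left out, the last holds). The fingers move at their own pace and stop on an object; "grip_force" is the grip in N (left out, the last holds). Time passes only in rows, so rows that repeat a pose let the fingers close. It gives the time, the measured TCP pose, the force, the opening and the grip force at its end, in the units of the state.
- bot.get_obs(): the state, without advancing time (a new reading comes with each control period).
- get_image(name): name is "scene" or "top" or "wrist"; returns the picture (480x640x3 uint8, blue, green, red); there is no depth.
- calibration(name): a dict with "fx", "fy", "cx", "cy" (pixels), "R" (3x3) and "t" (3): a world point X has camera coordinates R X + t. Camera axes: x right, y down, z forward; pixel columns grow to the right and rows downward; lengths in m; the calibration is good to about 2 mm. A picture is of the moment at which its call begins: read the wrist's pose just before it. calibration takes no time and is no camera call; for the wrist camera it gives the pose at the moment of the call.
- bot.hand_in(): hands the job in; it is judged then, once.
The state is a dict: "clock": time; "joint_positions": joint angles; "joint_velocities": joint speeds; "tau": joint torques, N m; "tcp_pos": TCP position; "orientation": TCP orientation; "force": force on the tool from outside, world axes, zero at the start; "moment": the same for the moment, N m; "gripper_width": finger opening in m; "gripper_force": force on a finger pad.
Only numpy, scipy, OpenCV 4.12 (cv2) and the standard library are available. Lean on these libraries where they do the work, as an engineer would, in place of code of your own. Each camera call takes 0.05 s, during which the arm holds its last target. There are 200 camera calls.

## Working session

There is one attempt and no reset: what is moved stays moved. The work goes in short steps, Python scripts to look and compute and a tool call to move; the robot and the scene stay as the last step left them, time stands still between calls to the robot, and variables do not carry over. Pictures are saved under pics/ and viewed, at most 10 in all, crops included, and the job is handed in when it is done.

Besides the shell and the picture viewer there is one more tool, called after "Call:" as name([rows], argument=value, ...), one row to a line, values as JSON. servo_tool: Moves the arm, as the interface text tells. Its arguments: {"type":"object","properties":{"increments":{"type":"array","items":{"type":"array"}},"claw":{"type":"number"},"grip_force":{"type":"number"}},"required":["increments"]}

```bash
mkdir -p pics; python3 - <<'E'
from cell import bot,get_image,calibration
import cv2,numpy as np
o=bot.get_obs();print(o['clock'],o['tcp_pos'],o['orientation'],o['gripper_width'],o['force'])
for n in('scene','top'):
    im=get_image(n);cv2.imwrite(f'pics/{n}0.png',im);c=calibration(n);print(n,c['fx'],c['cx'],c['cy'],np.round(c['R'],3).tolist(),np.round(c['t'],3), -np.array(c['R']).T@np.array(c['t']))
E
```

```text
0.0 [0.20781469 0.61520886 0.23039999] [ 1.62102785e-01  9.86773481e-01 -8.82224354e-04 -8.02196930e-05] 0.08545723878676129 [0.02314265 0.38803804 0.13594464]
scene 535.5067318485969 318.20535256140334 242.38970686427203 [[0.607, 0.795, -0.001], [0.615, -0.47, -0.633], [-0.503, 0.383, -0.774]] [-0.362 -0.283  1.738] [ 1.26868056 -0.51118683  1.16693222]
top 605.8279225599429 319.38190944421723 246.02937374933882 [[-0.004, -1.0, 0.002], [-0.995, 0.004, -0.103], [0.103, -0.002, -0.995]] [0.03  0.578 1.527] [0.41857767 0.03071064 1.57837366]
```

View pics/scene0.png

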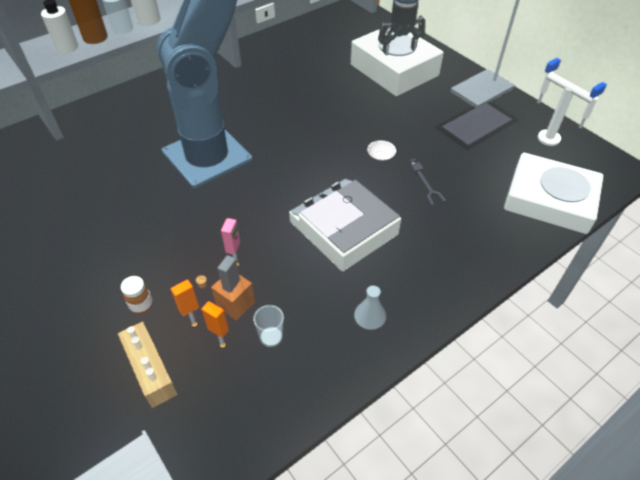

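View pics/top0.png

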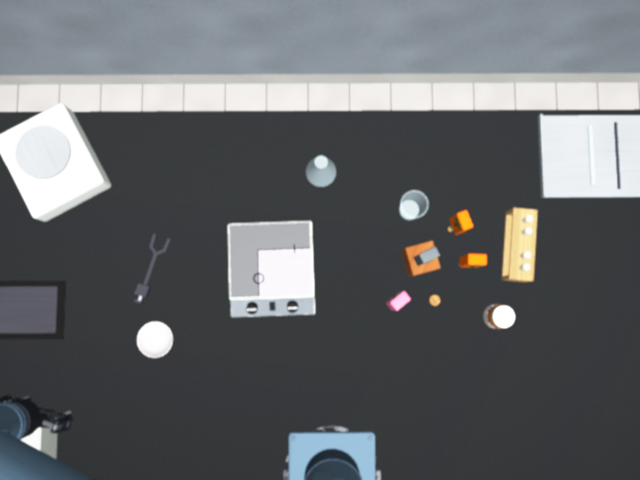

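The scene shows the grey probe in its brown stand (top view about 425,257). Orange and pink decoys, the stopper and the beaker are close to it. The heater is at about (271,262), with its stroke at (295,248) and ring at (258,278). Next I'll measure these.

```bash
cat > h.py <<'E'
from cell import bot,get_image,calibration
import cv2,numpy as np
def ray(c,uv,z):
    R=np.array(c['R']);t=np.array(c['t']);C=-R.T@t
    d=R.T@np.array([(uv[0]-c['cx'])/c['fx'],(uv[1]-c['cy'])/c['fy'],1]);return C+d*(z-C[2])/d[2]
def proj(c,X):
    p=np.array(c['R'])@np.array(X)+np.array(c['t']);return np.array([c['fx']*p[0]/p[2]+c['cx'],c['fy']*p[1]/p[2]+c['cy']])
E
python3 - <<'E'
from h import *
im=cv2.imread('pics/top0.png');c=calibration('top')
a=cv2.resize(im[205:325,215:330],None,fx=5,fy=5,interpolation=cv2.INTER_CUBIC)[:600,:575][:, :400*2]
b=cv2.resize(im[230:285,395:445],None,fx=5,fy=5,interpolation=cv2.INTER_CUBIC)
o=np.zeros((600,830,3),np.uint8);o[:,:575]=a;o[:275,578:828]=b;cv2.imwrite('pics/crop0.png',o[:,28:828])
hsv=cv2.cvtColor(im,cv2.COLOR_BGR2HSV)
# bright aluminium: grey components
g=cv2.cvtColor(im,cv2.COLOR_BGR2GRAY)
print(g[262,215:330].tolist());print(g[215:325,280].tolist())
w=hsv[230:285,395:445];m=((w[...,1]<70)&(w[...,2]>60)).astype(np.uint8)
n,l,s,ce=cv2.connectedComponentsWithStats(m);k=1+np.argmax(s[1:,4]);pts=np.argwhere(l==k)[:,::-1]+[395,230]
print(s[k],cv2.minAreaRect(pts.astype(np.float32)))
m=((w[...,1]>120)&(w[...,2]>60)).astype(np.uint8);pts=np.argwhere(m)[:,::-1]+[395,230];print(cv2.minAreaRect(pts.astype(np.float32)))
E
```

```text
[60, 58, 61, 61, 59, 58, 59, 60, 59, 58, 58, 60, 93, 182, 233, 215, 184, 180, 181, 180, 181, 182, 182, 181, 181, 181, 180, 182, 180, 180, 181, 180, 182, 180, 181, 181, 181, 181, 182, 181, 181, 178, 171, 204, 245, 251, 251, 250, 250, 250, 250, 250, 250, 250, 250, 250, 250, 250, 250, 250, 250, 250, 250, 250, 250, 250, 250, 250, 250, 250, 250, 251, 250, 250, 251, 250, 251, 250, 250, 250, 251, 250, 251, 251, 251, 251, 251, 251, 251, 251, 251, 251, 251, 251, 251, 252, 254, 254, 195, 88, 60, 59, 59, 60, 60, 59, 60, 60, 60, 60, 61, 59, 60, 60, 58]
[60, 60, 61, 58, 61, 79, 142, 204, 218, 197, 181, 178, 179, 180, 179, 179, 179, 179, 180, 180, 180, 181, 182, 180, 181, 182, 181, 181, 181, 181, 180, 182, 174, 170, 203, 241, 250, 251, 250, 250, 250, 250, 250, 249, 250, 250, 250, 250, 250, 250, 250, 250, 250, 250, 250, 250, 250, 250, 251, 250, 250, 250, 250, 249, 249, 250, 250, 250, 250, 250, 250, 250, 250, 250, 251, 250, 250, 250, 250, 251, 252, 253, 252, 236, 208, 196, 194, 196, 196, 195, 195, 195, 196, 196, 195, 197, 197, 197, 203, 203, 175, 109, 64, 58, 59, 59, 61, 60, 59, 60]
[   0    0   50   55 1904] ((419.5, 257.0), (54.0, 49.0), 90.0)
((420.65899658203125, 258.37249755859375), (30.083173751831055, 33.72312927246094), 74.47589111328125)
```

View pics/crop0.png

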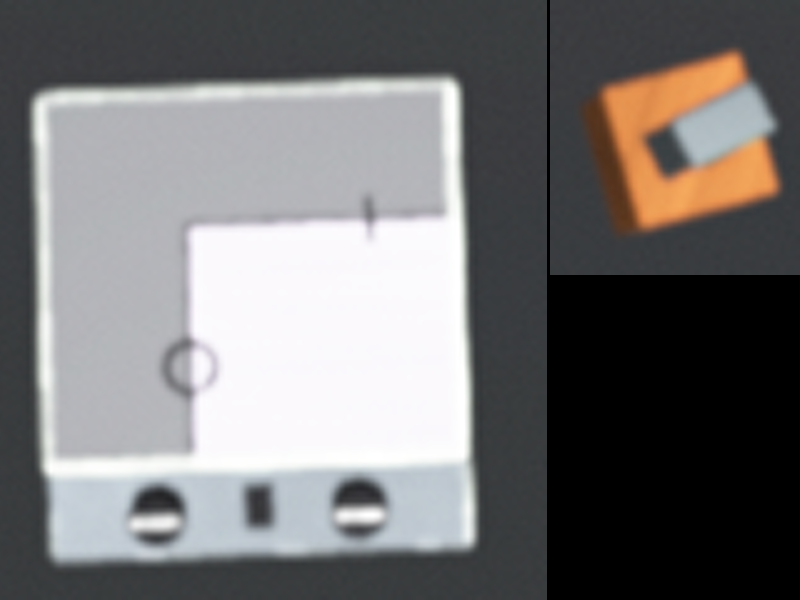

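```bash
python3 - <<'E'
from h import *
c=calibration('top')
f=lambda X,Y,z:ray(c,((X+28.5)/5-.5+215,(Y+.5)/5-.5+205),z)
g=lambda X,Y,z:ray(c,((X-549.5)/5-.5+395,(Y+.5)/5-.5+230),z)
S,C,G=[f(*p,.09) for p in((370,217),(188,223),(190,367))]
print('seam',S,C,G,np.linalg.norm(S-C),np.linalg.norm(G-C))
# fit
src=np.array([[25,-60],[25,30],[-45,30]])/1000.;dst=np.array([S,C,G])[:,:2]
a=src-src.mean(0);b=dst-dst.mean(0);th=np.arctan2((a[:,0]*b[:,1]-a[:,1]*b[:,0]).sum(),(a*b).sum())
R=np.array([[np.cos(th),-np.sin(th)],[np.sin(th),np.cos(th)]]);t=dst.mean(0)-R@src.mean(0);print('heater',t,th,(R@src.T).T+t)
H=np.array([g(*p,.175) for p in((675,122),(753,82),(777,128),(695,168))]);print(H,H.mean(0))
d=np.roll(H,-1,0)-H;print(np.linalg.norm(d,axis=1),np.degrees(np.arctan2(d[:,1],d[:,0])))
H=np.array([g(*p,.085) for p in((603,90),(740,52),(778,192),(640,228))]);print(H.mean(0))
d=np.roll(H,-1,0)-H;print(np.linalg.norm(d,axis=1),np.degrees(np.arctan2(d[:,1],d[:,0])))
for n,p in dict(beaker=(413,206),oA=(461,222),oB=(474,261),pink=(400,301),cork=(434,300),rack=(520,245),jar=(502,317)).items(): print(n,ray(c,p,.09)[:2])
o=bot.get_obs();from scipy.spatial.transform import Rotation as Q;print(Q.from_quat(o['orientation']).as_matrix().round(3))
c=calibration('wrist');print(-np.array(c['R']).T@c['t'],np.round(c['R'],2).tolist())
E
```

```text
seam [0.56749646 0.08982698 0.09      ] [0.56488733 0.17965768 0.09      ] [0.49381021 0.17823624 0.09      ] 0.08986857975691417 0.07109133112653117
heater [0.54039873 0.14919082] 0.029692733887882135 [[0.56716901 0.08995948]
 [0.56449706 0.1799198 ]
 [0.49452792 0.17784162]]
[[ 0.54377232 -0.20523642  0.175     ]
 [ 0.56233114 -0.24198339  0.175     ]
 [ 0.54077565 -0.25263738  0.175     ]
 [ 0.52228346 -0.21407383  0.175     ]] [ 0.54229064 -0.22848276  0.175     ]
[0.04116758 0.02404468 0.04276807 0.02323512] [ -63.20423655 -153.69872079  115.61888107   22.35517361]
[ 0.54266879 -0.22772289  0.085     ]
[0.07086682 0.0717382  0.07073553 0.07055875] [ -74.72126634 -166.17355864  104.32584995   13.91675148]
beaker [ 0.67127902 -0.20565141]
oA [ 0.63062942 -0.32395624]
oB [ 0.53348609 -0.35326637]
pink [ 0.43607834 -0.16909309]
cork [ 0.43816416 -0.25238814]
rack [ 0.57266646 -0.46821311]
jar [ 0.39611993 -0.41748083]
[[-0.947  0.32  -0.   ]
 [ 0.32   0.947 -0.002]
 [-0.    -0.002 -1.   ]]
[0.13415598 0.64192173 0.37368643] [[0.32, 0.95, -0.0], [0.9, -0.3, 0.31], [0.29, -0.1, -0.95]]
```

Call:
servo_tool([
  [[10, -11, 4], [0, 0, -0.8]],
  [[10, -11, 4], [0, 0, -0.8]],
  [[10, -11, 4], [0, 0, -0.8]],
  [[10, -11, 4], [0, 0, -0.8]],
  [[10, -11, 4], [0, 0, -0.8]],
  [[10, -11, 4], [0, 0, -0.8]],
  [[10, -11, 4], [0, 0, -0.8]],
  [[10, -11, 4], [0, 0, -0.8]],
], claw=0, grip_force=60)

```text
clock: 0.9
tcp_pos: [0.4604, 0.3374, 0.3321]
orientation: [0.535, 0.845, 0.0, 0.001]
force: [0.8, 0.1, -0.1]
gripper_width: 0.0852
gripper_force: 0.0
```

Call:
servo_tool([
  [[2, -8, 2], [0, 0, 0]],
  [[2, -8, 2], [0, 0, 0]],
  [[2, -8, 2], [0, 0, 0]],
  [[2, -8, 2], [0, 0, 0]],
  [[2, -8, 2], [0, 0, 0]],
  [[2, -8, 2], [0, 0, 0]],
  [[2, -8, 2], [0, 0, 0]],
])

```text
clock: 1.6
tcp_pos: [0.5074, 0.1424, 0.3807]
orientation: [0.533, 0.846, -0.0, -0.001]
force: [0.1, 1.2, -0.7]
gripper_width: 0.0856
gripper_force: 0.0
```

```bash
python3 - <<'E'
from h import *
o=bot.get_obs();c=calibration('wrist');im=get_image('wrist');cv2.imwrite('pics/w1.png',im)
import pickle;pickle.dump(c,open('w1.pkl','wb'))
print(o['clock'],o['tcp_pos'],o['orientation'],o['joint_positions'])
for X in((.567,.09,.09),(.5645,.18,.09),(.4945,.178,.09)):print(proj(c,X))
E
```

```text
1.6 [0.50738502 0.14242741 0.38066193] [ 5.32927377e-01  8.46160734e-01 -1.03410915e-04 -6.42395877e-04] [-0.69491332  0.19602434  0.3998369   1.68323298 -0.0801198   1.27932795
  0.16786423]
[344.85592618 251.69373707]
[380.32248375 179.89485921]
[321.17634278 153.01172784]
```

View pics/w1.png

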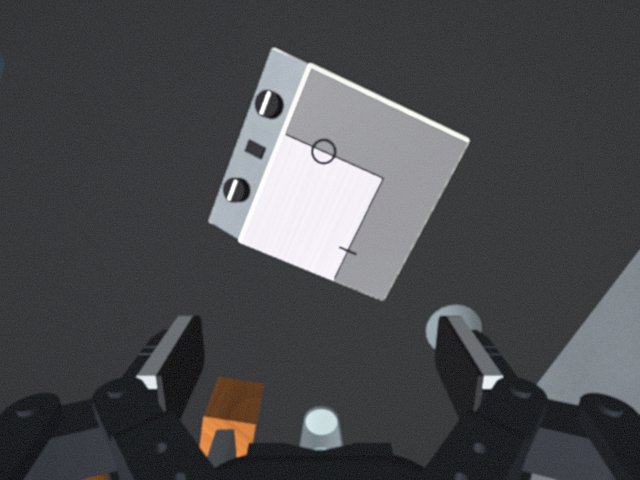

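The wrist view shows the stroke crossing at about (347.5,250.5), the corner at (382,178.5) and the ring centre at (323.5,151.5), all within about 2.5 px of the prediction. I'll refine the seam points from this and go on to the probe.

```bash
python3 - <<'E'
from h import *
import pickle
c=pickle.load(open('w1.pkl','rb'));print(c['fx'])
P=np.array([ray(c,p,.09) for p in((347.3,250.5),(382,178.5),(323.5,151.5))]);print(P)
A=np.array([[.56717,.08996],[.56450,.17992],[.49453,.17784]]);print(P[:,:2]-A,np.linalg.norm(P[0]-P[1]),np.linalg.norm(P[1]-P[2]))
E
```

```text
402.19615258978627
[[0.56886533 0.09249841 0.09      ]
 [0.5654161  0.18211318 0.09      ]
 [0.49603359 0.18047773 0.09      ]]
[[0.00169533 0.00253841]
 [0.0009161  0.00219318]
 [0.00150359 0.00263773]] 0.08968112718405012 0.06940177689236486
```

Call:
servo_tool([
  [[1.4, -14.8, -1], [0, 0, 0]],
  [[1.4, -14.8, -1], [0, 0, 0]],
  [[1.4, -14.8, -1], [0, 0, 0]],
  [[1.4, -14.8, -1], [0, 0, 0]],
  [[1.4, -14.8, -1], [0, 0, 0]],
  [[1.4, -14.8, -1], [0, 0, 0]],
  [[1.4, -14.8, -1], [0, 0, 0]],
  [[1.4, -14.8, -1], [0, 0, 0]],
])

```text
clock: 2.45
tcp_pos: [0.5427, -0.232, 0.3552]
orientation: [0.534, 0.845, -0.001, -0.0]
force: [0.0, 0.3, 0.1]
gripper_width: 0.085
gripper_force: 0.0
```

```bash
python3 - <<'E'
from h import *
o=bot.get_obs();c=calibration('wrist');im=get_image('wrist');cv2.imwrite('pics/w2.png',im)
import pickle;pickle.dump(c,open('w2.pkl','wb'))
print(o['clock'],o['tcp_pos'],o['orientation'],o['joint_positions'])
a=np.radians(25.5);x=np.array([np.cos(a),np.sin(a)])*.013;y=np.array([-np.sin(a),np.cos(a)])*.022
for s,t in((1,1),(1,-1),(-1,-1),(-1,1)):print(proj(c,[*(np.array([.5425,-.228])+s*x+t*y),.175]))
E
```

```text
2.45 [ 0.54273661 -0.23203865  0.35518339] [ 5.34400064e-01  8.45230796e-01 -1.17311664e-03 -3.10184860e-04] [-0.12285933  0.36671992  0.60870895  1.57467102 -0.21402779  1.26916636
  0.96183971]
[335.48129221 181.08357438]
[334.86354114 233.34077289]
[303.90192555 233.35136183]
[303.22597478 181.09907392]
```

View pics/w2.png

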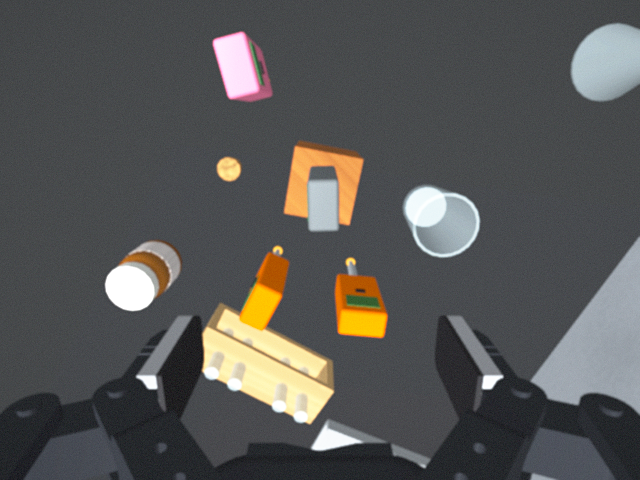

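The wrist view shows the grey handle's top at about (308..338, 180..231). It is aligned with the tool, which is 3 px to the left of it and 2 px below. I'll check how well the camera calibration agrees with the tool.

```bash
python3 - <<'E'
from h import *
import pickle
from scipy.spatial.transform import Rotation as Q
c=pickle.load(open('w2.pkl','rb'));o=bot.get_obs();R=Q.from_quat(o['orientation']).as_matrix();p=np.array(o['tcp_pos'])
for y in(-.0427,0,.0427):print(proj(c,p+R@[0,y,-.013]))
H=np.mean([ray(c,q,.175) for q in((308,180),(338,180),(338,230),(309,231))],0);print(H,R.T@(H-p))
im=cv2.imread('pics/w2.png');g=cv2.cvtColor(im,cv2.COLOR_BGR2GRAY);print(g[320,140:215].tolist(),g[320,425:500].tolist())
E
```

```text
[196.236839   341.61870134]
[311.55383052 341.85615542]
[426.64866917 342.09315205]
[ 0.54465557 -0.22510532  0.175     ] [0.00770606 0.00655763 0.17995793]
[76, 72, 71, 76, 77, 72, 78, 75, 71, 78, 74, 75, 74, 74, 74, 77, 70, 77, 76, 74, 70, 75, 76, 80, 71, 69, 77, 72, 73, 76, 75, 75, 77, 79, 100, 116, 128, 139, 137, 138, 135, 136, 138, 138, 134, 136, 139, 134, 133, 110, 83, 48, 32, 36, 38, 32, 24, 29, 30, 33, 43, 60, 75, 83, 74, 76, 73, 74, 87, 108, 134, 132, 133, 131, 129] [74, 74, 76, 77, 76, 71, 72, 77, 75, 75, 74, 73, 69, 56, 45, 41, 44, 49, 39, 40, 37, 33, 36, 62, 94, 117, 133, 134, 138, 138, 136, 138, 135, 139, 137, 137, 135, 137, 130, 108, 87, 74, 69, 69, 72, 78, 72, 75, 70, 72, 75, 73, 72, 77, 72, 77, 74, 76, 78, 70, 77, 76, 74, 74, 73, 72, 81, 76, 76, 74, 75, 72, 78, 74, 70]
```

Call:
servo_tool([
  [[0, 0.19, -1], [0, 0, 0]],
  [[0, 0.19, -2.5], [0, 0, 0]],
  [[0, 0.19, -4], [0, 0, 0]],
  [[0, 0.19, -5.5], [0, 0, 0]],
  [[0, 0.19, -7], [0, 0, 0]],
  [[0, 0.19, -8.3], [0, 0, 0]],
  [[0, 0.19, -9.1], [0, 0, 0]],
  [[0, 0.19, -9.4], [0, 0, 0]],
])

```text
clock: 3.3
tcp_pos: [0.5422, -0.221, 0.1182]
orientation: [0.532, 0.847, -0.0, -0.003]
force: [-0.3, -0.3, -0.5]
gripper_width: 0.0858
gripper_force: 0.0
```

Call:
servo_tool([
  [[0, 0, 0], [0, 0, 0]],
  [[0, 0, 0], [0, 0, 0]],
  [[0, 0, 0], [0, 0, 0]],
  [[0, 0, 0], [0, 0, 0]],
  [[0, 0, 0], [0, 0, 0]],
  [[0, 0, 0], [0, 0, 0]],
  [[0, 0, 0], [0, 0, 0]],
  [[0, 0, 0], [0, 0, 0]],
], claw=255, grip_force=60)

```text
clock: 4.1
tcp_pos: [0.5437, -0.2246, 0.1224]
orientation: [0.534, 0.846, 0.0, 0.001]
force: [-1.2, 0.5, 6.6]
gripper_width: 0.0255
gripper_force: 59.2
```

Call:
servo_tool([
  [[0, 0, 0.3], [0, 0, 0]],
  [[0, 0, 0.8], [0, 0, 0]],
  [[0, 0, 1.5], [0, 0, 0]],
  [[0, 0, 2.5], [0, 0, 0]],
  [[0, 0, 3.5], [0, 0, 0]],
  [[0, 0, 4.5], [0, 0, 0]],
  [[0, 0, 5.6], [0, 0, 0]],
  [[0, 0, 6], [0, 0, 0]],
])

```text
clock: 4.9
tcp_pos: [0.544, -0.2253, 0.2746]
orientation: [0.534, 0.846, 0.001, 0.002]
force: [-0.3, -0.4, -1.0]
gripper_width: 0.0254
gripper_force: 59.0
```

Call:
servo_tool([
  [[0, 1, 0], [0, 0, 0]],
  [[0, 2.5, 0], [0, 0, 0]],
  [[0, 4, 0], [0, 0, 0]],
  [[0, 5.5, 0], [0, 0, 0]],
  [[0, 7, 0], [0, 0, 0]],
  [[0, 8.5, 0], [0, 0, 0]],
  [[0, 9.5, 0], [0, 0, 0]],
  [[0, 10, 0], [0, 0, 0]],
])

```text
clock: 5.7
tcp_pos: [0.5425, 0.0285, 0.2708]
orientation: [0.532, 0.847, 0.0, -0.001]
force: [-0.4, -0.6, -2.6]
gripper_width: 0.0254
gripper_force: 59.0
```

Call:
servo_tool([
  [[0, 0, 0], [0, 0, 0]],
  [[0, 0, 0], [0, 0, 0]],
  [[0, 0, 0], [0, 0, 0]],
  [[0, 0, 0], [0, 0, 0]],
])

```text
clock: 6.1
tcp_pos: [0.5431, 0.0238, 0.2713]
orientation: [0.535, 0.845, -0.0, 0.0]
force: [0.2, -0.9, -1.1]
gripper_width: 0.0254
gripper_force: 59.0
```

```bash
python3 - <<'E'
from h import *
from scipy.spatial.transform import Rotation as Q
o=bot.get_obs();print(o['clock'],o['tcp_pos'],o['orientation'],o['force'],o['gripper_width'])
R=Q.from_quat(o['orientation']).as_matrix();p=np.array(o['tcp_pos'])
out=[]
for n in('scene','top','wrist'):
    c=calibration(n);im=get_image(n);cv2.imwrite(f'pics/g_{n}.png',im)
    e=proj(c,p+R@[0,0,.11]);t=proj(c,p+R@[0,0,.035]);print(n,e,t)
    x,y=np.round((e+t)/2).astype(int);k=dict(scene=35,top=35,wrist=100)[n]
    x=np.clip(x,k,640-k);y=np.clip(y,k,480-k);print(x-k,y-k)
    out.append(cv2.resize(im[y-k:y+k,x-k:x+k],(400,400) if n=='wrist' else (400,400),interpolation=cv2.INTER_CUBIC))
cv2.imwrite('pics/g.png',cv2.resize(np.vstack([np.hstack(out[:2]),np.hstack([out[2],out[2]*0])])[:800],(800,800))[:600] if 0 else np.hstack([out[0],out[2]]))
E
```

```text
6.1 [0.54307053 0.02378322 0.27134355] [ 5.34749133e-01  8.45010822e-01 -1.88467758e-04  2.02315433e-04] [ 0.22284429 -0.91810754 -1.11370125] 0.02537979429128987
scene [312.55977658 217.8775817 ] [312.28918734 197.08066928]
277 172
top [321.15056926 255.21081196] [321.28529056 252.26370025]
286 219
wrist [316.17056062 238.78010635] [315.26396928 285.63796644]
216 162
```

View pics/g.png

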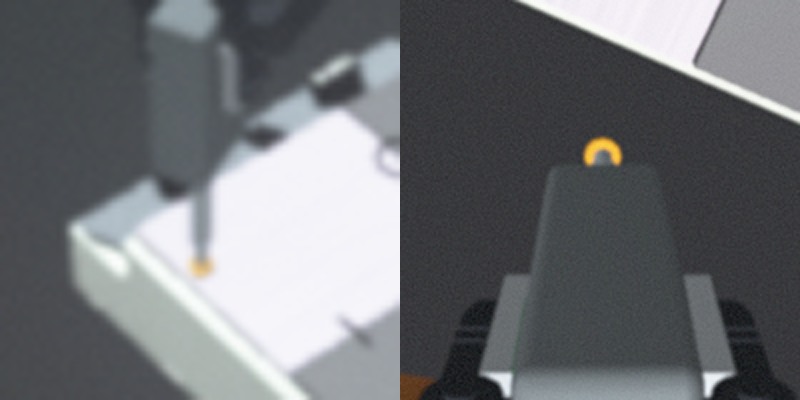

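```bash
python3 - <<'E'
from h import *
from scipy.spatial.transform import Rotation as Q
o=bot.get_obs();R=Q.from_quat(o['orientation']).as_matrix();p=np.array(o['tcp_pos'])
for n,(x,y) in dict(wrist=(317,239),scene=(312,218),top=(321,255)).items():
    im=cv2.imread(f'pics/g_{n}.png');h=cv2.cvtColor(im,cv2.COLOR_BGR2HSV);m=np.zeros(h.shape[:2],np.uint8)
    m[y-14:y+14,x-14:x+14]=255
    m&=cv2.inRange(h,(12,80,90),(35,255,255));pt=cv2.findNonZero(m)
    if pt is None: print(n,'none');continue
    print(n,len(pt),cv2.boundingRect(pt),cv2.minEnclosingCircle(pt),pt[:,0].mean(0))
c=calibration('wrist')
for z in(.088,.092,.096,.10,.11):print(z,proj(c,p+R@[0,0,z]),proj(c,p+R@[-.003,0,z]),[proj(calibration(k),p+R@[0,0,z]) for k in('scene',)])
E
```

```text
wrist 191 (307, 230, 21, 15) ((316.95001220703125, 239.5), 10.062542915344238) [316.82722513 236.7539267 ]
scene 5 (311, 218, 3, 2) ((312.0, 218.5), 1.1181340217590332) [311.8 218.4]
top none
0.088 [316.40722004 248.6523945 ] [316.41150059 253.30329815] [array([312.79737457, 211.78302523])]
0.092 [316.44160934 246.5443702 ] [316.4456973  251.13202097] [array([312.81113437, 212.86894479])]
0.096 [316.47495997 244.50001537] [316.47886493 249.02608479] [array([312.82483049, 213.94983907])]
0.1 [316.50731828 242.51648837] [316.51104922 246.98258386] [array([312.83846338, 215.02574288])]
0.11 [316.58415291 237.80661555] [316.58748462 242.12941573] [array([312.87227181, 217.69389456])]
```

The wrist view shows the brass foot at about (317,239), so the probe hangs straight and is centred in the grip. Next I'll move over the stroke and compare the foot with it close up.

Call:
servo_tool([
  [[0.3, 0.8, 0], [0, 0, 0]],
  [[0.6, 1.7, 0], [0, 0, 0]],
  [[0.95, 2.6, -0.4], [0, 0, 0]],
  [[0.95, 2.6, -0.9], [0, 0, 0]],
  [[0.95, 2.6, -1.4], [0, 0, 0]],
  [[0.95, 2.6, -1.8], [0, 0, 0]],
  [[0.95, 2.6, -2.1], [0, 0, 0]],
  [[0.95, 2.6, -2.1], [0, 0, 0]],
])

```text
clock: 7.05
tcp_pos: [0.566, 0.0896, 0.2177]
orientation: [0.534, 0.845, -0.001, -0.001]
force: [-0.4, 0.8, -2.8]
gripper_width: 0.0252
gripper_force: 59.2
```

Call:
servo_tool([
  [[0, 0, 0], [0, 0, 0]],
  [[0, 0, 0], [0, 0, 0]],
  [[0, 0, 0], [0, 0, 0]],
  [[0, 0, 0], [0, 0, 0]],
])

```text
clock: 7.45
tcp_pos: [0.567, 0.0906, 0.2191]
orientation: [0.534, 0.846, 0.0, 0.0]
force: [0.4, 0.0, -2.0]
gripper_width: 0.0251
gripper_force: 59.2
```

```bash
python3 - <<'E'
from h import *
import pickle
o=bot.get_obs();print(o['clock'],o['tcp_pos'],o['orientation'],o['force'])
c=calibration('wrist');im=get_image('wrist');cv2.imwrite('pics/w3.png',im);s=get_image('scene');cv2.imwrite('pics/s3.png',s);pickle.dump(c,open('w3.pkl','wb'))
a=cv2.resize(im[180:300,250:370],(600,600),interpolation=cv2.INTER_CUBIC)
sc=calibration('scene');x,y=np.round(proj(sc,[*o['tcp_pos'][:2],.1])).astype(int);print(x-20,y-40)
b=cv2.resize(s[y-40:y+20,x-10:x+10],(200,600),interpolation=cv2.INTER_CUBIC)
cv2.imwrite('pics/g3.png',np.hstack([a,b]))
for X in((.5666,.0905,.09),):print(proj(c,X))
E
```

```text
7.45 [0.56697808 0.09059469 0.21913877] [5.33593118e-01 8.45741265e-01 2.40778433e-04 2.00312364e-04] [ 0.36219612  0.00750391 -1.99419955]
319 187
[316.04226156 229.52815719]
```

View pics/g3.png

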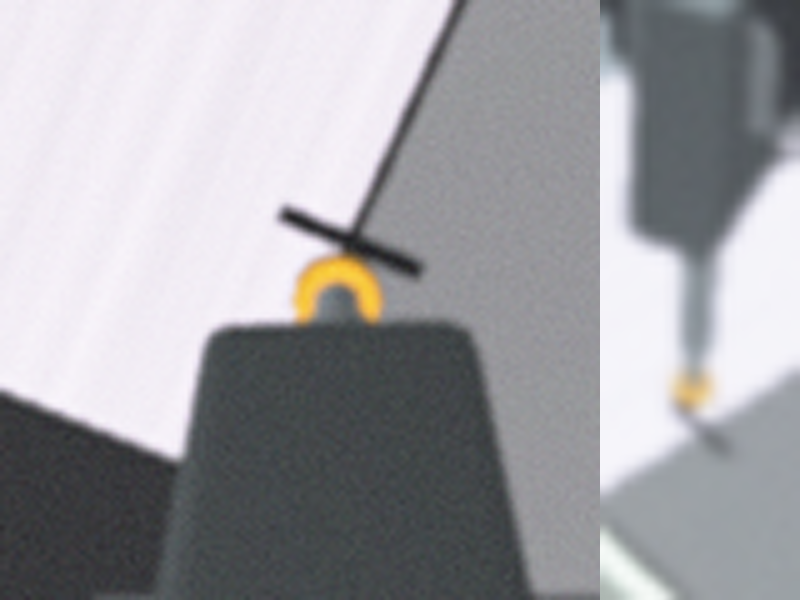

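The wrist crop shows the stroke crossing at about (319.6,227.6) and the centre of the foot's upper rim at about (317.3,239.3). In the scene crop the brass disc is only a few mm thick and sits just above the stroke.

```bash
python3 - <<'E'
from h import *
import pickle
c=pickle.load(open('w3.pkl','rb'));C=-np.array(c['R']).T@c['t'];print(C)
S=ray(c,(319.6,227.6),.09);print('S',S)
for z in(.100,.105,.110,.115):
    F=ray(c,(317.3,239.3),z);d=(np.array(c['R'])@F+c['t'])[2];print(z,F,'depth',d,'diam px',12e-3*c['fx']/d,'move',(S-F)[:2])
s=calibration('scene')
for z in(.1,.105,.11,.115):print(z,proj(s,[.567,.0906,z]))
im=cv2.imread('pics/s3.png')[200:240,320:350];h=cv2.cvtColor(im,cv2.COLOR_BGR2HSV);pt=cv2.findNonZero(cv2.inRange(h,(12,70,90),(35,255,255)));print(cv2.boundingRect(pt),pt[:,0].mean(0)+[320,200])
print(bot.get_obs()['force'])
E
```

```text
[0.5338379  0.16288432 0.36236151]
S [0.56825305 0.09285629 0.09      ]
0.1 [0.569165   0.08723865 0.1       ] depth 0.2753192380978576 diam px 17.530027557907122 move [-0.00091195  0.00561764]
0.105 [0.56849175 0.08868028 0.105     ] depth 0.2700722939455255 diam px 17.870599610824677 move [-0.0002387   0.00417601]
0.11 [0.5678185  0.09012191 0.11      ] depth 0.26482534979319344 diam px 18.22466706773508 move [0.00043455 0.00273438]
0.115 [0.56714525 0.09156354 0.115     ] depth 0.25957840564086143 diam px 18.5930482898293 move [0.0011078  0.00129275]
0.1 [338.52246919 227.32099209]
0.105 [338.57674291 226.07482478]
0.11 [338.63131633 224.82177602]
0.115 [338.68619195 223.56178863]
(17, 25, 3, 3) [337.85714286 225.71428571]
[ 0.58708592  0.38125693 -1.57963636]
```

Call:
servo_tool([
  [[0.03, 0.1, -0.06], [0, 0, 0]],
  [[0.03, 0.1, -0.12], [0, 0, 0]],
  [[0.03, 0.1, -0.18], [0, 0, 0]],
  [[0.03, 0.1, -0.24], [0, 0, 0]],
  [[0.03, 0.1, -0.3], [0, 0, 0]],
  [[0.03, 0.1, -0.36], [0, 0, 0]],
  [[0.03, 0.1, -0.42], [0, 0, 0]],
  [[0.03, 0.1, -0.48], [0, 0, 0]],
])

```text
clock: 8.35
tcp_pos: [0.5675, 0.093, 0.2067]
orientation: [0.534, 0.846, -0.0, 0.0]
force: [0.3, -0.0, -2.7]
gripper_width: 0.0255
gripper_force: 59.2
```

Call:
servo_tool([
  [[0, 0, 0], [0, 0, 0]],
  [[0, 0, -0.04], [0, 0, 0]],
  [[0, 0, -0.04], [0, 0, 0]],
])

```text
clock: 8.65
tcp_pos: [0.5675, 0.093, 0.2057]
orientation: [0.534, 0.846, -0.0, -0.0]
force: [0.0, 0.3, -1.9]
gripper_width: 0.0255
gripper_force: 59.2
```

Call:
servo_tool([
  [[0, 0, 0], [0, 0, 0]],
  [[0, 0, -0.08], [0, 0, 0]],
  [[0, 0, -0.08], [0, 0, 0]],
])

```text
clock: 8.95
tcp_pos: [0.5674, 0.0931, 0.2035]
orientation: [0.534, 0.846, -0.0, -0.0]
force: [-0.8, 1.2, -1.7]
gripper_width: 0.0248
gripper_force: 59.2
```

Call:
servo_tool([
  [[0, 0, -0.04], [0, 0, 0]],
  [[0, 0, -0.08], [0, 0, 0]],
  [[0, 0, -0.08], [0, 0, 0]],
])

```text
clock: 9.25
tcp_pos: [0.5676, 0.0931, 0.2018]
orientation: [0.534, 0.846, 0.0, 0.0]
force: [0.8, -0.0, -0.4]
gripper_width: 0.0259
gripper_force: 59.3
```

Call:
servo_tool([
  [[0, 0, -0.04], [0, 0, 0]],
  [[0, 0, -0.08], [0, 0, 0]],
  [[0, 0, -0.08], [0, 0, 0]],
])

```text
clock: 9.55
tcp_pos: [0.5676, 0.093, 0.1998]
orientation: [0.534, 0.846, 0.0, 0.0]
force: [-0.6, 1.0, 0.2]
gripper_width: 0.0254
gripper_force: 59.5
```

```bash
python3 - <<'E'
from h import *
import pickle
f=[]
for i in range(6):
    c=calibration('wrist');im=get_image('wrist');f.append(bot.get_obs()['force'])
print(np.round(f,1)[:,2],np.mean(f,0),bot.get_obs()['tcp_pos'])
cv2.imwrite('pics/w4.png',im);s=get_image('scene');cv2.imwrite('pics/s4.png',s);pickle.dump(c,open('w4.pkl','wb'))
a=cv2.resize(im[180:260,270:370],(750,600),interpolation=cv2.INTER_CUBIC);cv2.imwrite('pics/g4.png',a)
E
```

```text
[-0.3  0.3  0.  -1.1 -0.1 -0.2] [-0.20964683 -0.25319844 -0.23775786] [0.56758766 0.09302624 0.1998429 ]
```

View pics/g4.png

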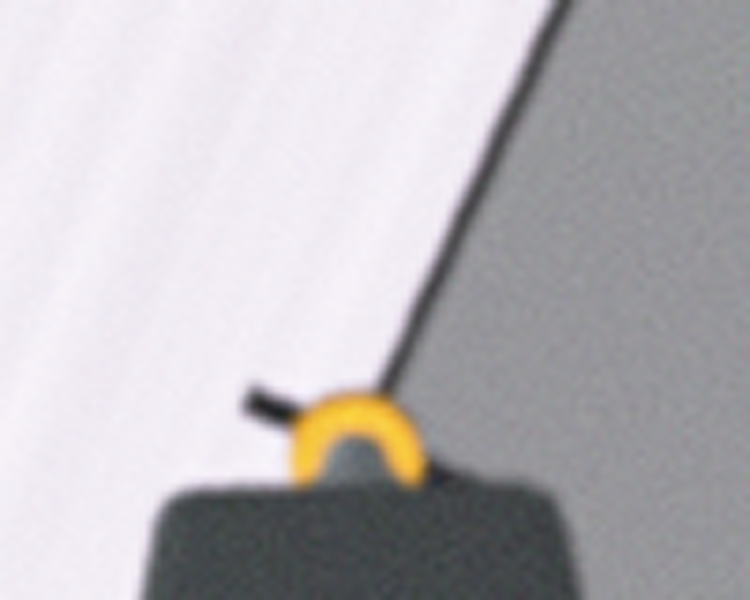

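The crop shows the foot resting on the stroke with its rim centre at about (317.3,240.5). The stroke and seam lines cross at about (318.4,238.8), just behind it, and the contact force is about 1.7 N.

```bash
python3 - <<'E'
from h import *
import pickle
c=pickle.load(open('w4.pkl','rb'))
S=ray(c,(318.4,238.8),.09);print('S',S)
for z in(.092,.094,.097,.100):
    F=ray(c,(317.3,240.5),z);d=(np.array(c['R'])@F+c['t'])[2];print(z,F,'px',12e-3*c['fx']/d,'move',(S-F)[:2])
# foot in scene
sc=calibration('scene');im=cv2.imread('pics/s4.png');
for X in((.5672,.09,.09),(.5675,.093,.09)):print(proj(sc,X))
x,y=np.round(proj(sc,(.567,.091,.093))).astype(int);h=cv2.cvtColor(im,cv2.COLOR_BGR2HSV)[y-8:y+9,x-8:x+9]
pt=cv2.findNonZero(cv2.inRange(h,(12,60,90),(35,255,255)));p=pt[:,0].mean(0)+[x-8,y-8];print(len(pt),p,ray(sc,p,.092))
E
```

```text
S [0.56892837 0.09296998 0.09      ]
0.092 [0.56850944 0.09217619 0.092     ] px 18.302646039262875 move [0.00041893 0.00079378]
0.094 [0.56823846 0.09275926 0.094     ] px 18.449627672012323 move [0.00068991 0.00021072]
0.097 [0.56783198 0.09363385 0.097     ] px 18.67458041776496 move [ 0.00109638 -0.00066387]
0.1 [0.56742551 0.09450844 0.1       ] px 18.90508648482801 move [ 0.00150285 -0.00153846]
[338.28520384 229.94306107]
[339.23998679 229.4888278 ]
10 [338.5 229.8] [0.5684591 0.0896458 0.092    ]
```

Call:
servo_tool([
  [[0.015, 0, -0.05], [0, 0, 0]],
  [[0.03, 0, -0.1], [0, 0, 0]],
  [[0.03, 0, -0.1], [0, 0, 0]],
  [[0.03, 0, -0.1], [0, 0, 0]],
])

```text
clock: 10.3
tcp_pos: [0.568, 0.093, 0.1971]
orientation: [0.534, 0.846, -0.0, -0.0]
force: [-1.5, 0.1, 0.7]
gripper_width: 0.0254
gripper_force: 59.4
```

Call:
servo_tool([
  [[-0.003, 0.1, 0], [0, 0, 0]],
  [[-0.006, 0.2, 0], [0, 0, 0]],
  [[-0.009, 0.3, 0], [0, 0, 0]],
  [[-0.012, 0.4, 0], [0, 0, 0]],
  [[-0.015, 0.5, 0], [0, 0, 0]],
  [[-0.018, 0.6, 0], [0, 0, 0]],
  [[-0.021, 0.7, 0], [0, 0, 0]],
  [[-0.024, 0.8, 0], [0, 0, 0]],
])

```text
clock: 11.1
tcp_pos: [0.5677, 0.1133, 0.1973]
orientation: [0.534, 0.846, -0.0, 0.0]
force: [0.6, -1.8, 0.4]
gripper_width: 0.0254
gripper_force: 59.6
```

Call:
servo_tool([
  [[-0.003, 0.1, 0], [0, 0, 0]],
  [[-0.006, 0.2, 0], [0, 0, 0]],
  [[-0.009, 0.3, 0], [0, 0, 0]],
  [[-0.012, 0.4, 0], [0, 0, 0]],
  [[-0.015, 0.5, 0], [0, 0, 0]],
  [[-0.018, 0.6, 0], [0, 0, 0]],
  [[-0.021, 0.7, 0], [0, 0, 0]],
  [[-0.024, 0.8, 0], [0, 0, 0]],
])

```text
clock: 11.9
tcp_pos: [0.5671, 0.1333, 0.1973]
orientation: [0.534, 0.846, -0.0, -0.0]
force: [-0.0, 0.1, 1.2]
gripper_width: 0.0252
gripper_force: 59.6
```

```bash
python3 - <<'E'
from h import *
import pickle
f=[]
for i in range(6):
    c=calibration('wrist');im=get_image('wrist');f.append(bot.get_obs()['force'])
print(np.mean(f,0),bot.get_obs()['tcp_pos'])
cv2.imwrite('pics/w5.png',im);pickle.dump(c,open('w5.pkl','wb'))
a=cv2.resize(im[180:260,270:370],(750,600),interpolation=cv2.INTER_CUBIC);cv2.imwrite('pics/g5.png',a)
E
```

```text
[0.00723397 0.25150778 0.8563138 ] [0.5671004  0.1335222  0.19734322]
```

View pics/g5.png

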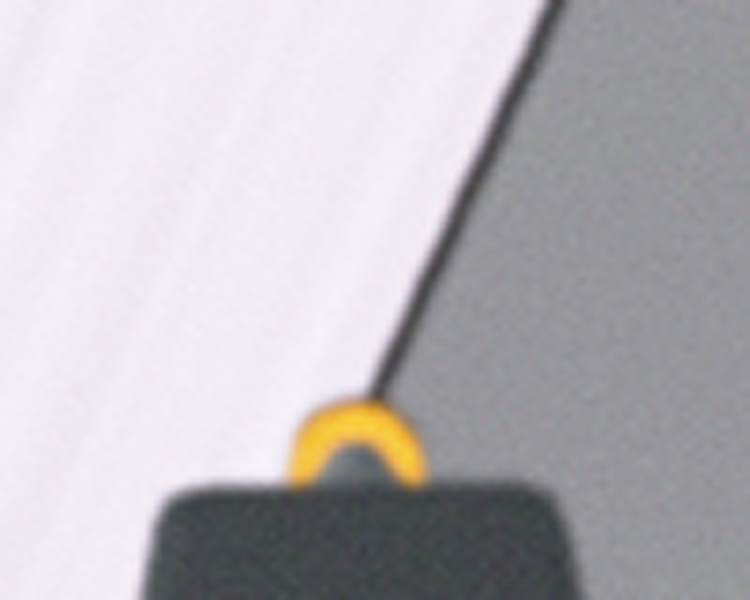

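The foot is on the seam at crop (358,460), with the seam running into its centre, and the contact force is about 2.8 N. I'll carry on to the corner and then the ring.

Call:
servo_tool([
  [[-0.003, 0.1, 0], [0, 0, 0]],
  [[-0.006, 0.2, 0], [0, 0, 0]],
  [[-0.009, 0.3, 0], [0, 0, 0]],
  [[-0.012, 0.4, 0], [0, 0, 0]],
  [[-0.015, 0.5, 0], [0, 0, 0]],
  [[-0.018, 0.6, 0], [0, 0, 0]],
  [[-0.021, 0.7, 0], [0, 0, 0]],
  [[-0.024, 0.8, 0], [0, 0, 0]],
])

```text
clock: 13.0
tcp_pos: [0.5665, 0.1533, 0.1973]
orientation: [0.534, 0.846, -0.0, 0.0]
force: [-0.6, -1.5, 1.5]
gripper_width: 0.0255
gripper_force: 59.4
```

Call:
servo_tool([
  [[-0.003, 0.1, 0], [0, 0, 0]],
  [[-0.006, 0.2, 0], [0, 0, 0]],
  [[-0.009, 0.3, 0], [0, 0, 0]],
  [[-0.012, 0.4, 0], [0, 0, 0]],
  [[-0.015, 0.5, 0], [0, 0, 0]],
  [[-0.018, 0.6, 0], [0, 0, 0]],
  [[-0.021, 0.7, 0], [0, 0, 0]],
  [[-0.024, 0.8, 0], [0, 0, 0]],
])

```text
clock: 13.8
tcp_pos: [0.5659, 0.1733, 0.1973]
orientation: [0.534, 0.846, -0.0, -0.0]
force: [-0.0, -1.6, 0.5]
gripper_width: 0.0252
gripper_force: 59.4
```

Call:
servo_tool([
  [[-0.003, 0.1, 0], [0, 0, 0]],
  [[-0.006, 0.2, 0], [0, 0, 0]],
  [[-0.009, 0.3, 0], [0, 0, 0]],
  [[-0.012, 0.4, 0], [0, 0, 0]],
  [[-0.012, 0.4, 0], [0, 0, 0]],
  [[-0.012, 0.4, 0], [0, 0, 0]],
])

```text
clock: 14.4
tcp_pos: [0.5656, 0.1836, 0.1973]
orientation: [0.534, 0.846, 0.0, -0.0]
force: [1.0, -0.2, 0.9]
gripper_width: 0.0253
gripper_force: 59.5
```

```bash
python3 - <<'E'
from h import *
import pickle
f=[]
for i in range(4):
    c=calibration('wrist');im=get_image('wrist');f.append(bot.get_obs()['force'])
print(np.mean(f,0),bot.get_obs()['tcp_pos'])
cv2.imwrite('pics/w6.png',im);pickle.dump(c,open('w6.pkl','wb'))
# seam toward ring: dark thin line; ring ahead; fit in wrist by darkest pixels between plates
g=cv2.cvtColor(im,cv2.COLOR_BGR2GRAY)
m=((g<130)).astype(np.uint8)[80:236,:];m[:,:0]=0
n,l,s,ce=cv2.connectedComponentsWithStats(m)
for k in range(1,n):
    if s[k,4]>20:print(s[k]+[0,80,0,0,0],ce[k]+[0,80])
print(proj(c,[.5645,.18,.09]),proj(c,[.4945,.178,.09]))
E
```

```text
[-0.22273595  0.50370652  0.63132728] [0.5655782  0.18348643 0.19736055]
[    0    80   150   156 16078] [ 54.57245926 148.79580794]
[  255    80   385   156 38792] [507.0618942  147.19485976]
[149 170 160  66 875] [221.63771429 198.84114286]
[ 95 175  33  33 684] [111.08625731 190.9751462 ]
[312.71635486 243.02922368] [211.49705309 200.47268067]
```

```bash
cat > fit.py <<'E'
from h import *
import pickle
def fit(n,x0,x1):
    im=cv2.imread(f'pics/{n}.png');c=pickle.load(open(n+'.pkl','rb'));g=cv2.cvtColor(im,cv2.COLOR_BGR2GRAY)
    m=(g<130).astype(np.uint8);m[:150]=0;m[236:]=0;nn,l,s,ce=cv2.connectedComponentsWithStats(m)
    k=max((k for k in range(1,nn) if 130<s[k,0]<x1 and s[k,0]+s[k,2]<340),key=lambda k:s[k,4])
    P=cv2.findNonZero((l==k).astype(np.uint8))[:,0]
    L=[(x,P[P[:,0]==x,1].mean()) for x in range(x0,x1) if (P[:,0]==x).any()]
    A=np.array([ray(c,p,.09) for p in L]);d=np.polyfit(A[:,0],A[:,1],1);print(n,'seam slope',d,'x range',A[0],A[-1],'y spread',np.ptp(A[:,1]-np.polyval(d,A[:,0])))
    # ring: hole contours inside the dark line mask
    cs,_=cv2.findContours((l==k).astype(np.uint8),cv2.RETR_CCOMP,cv2.CHAIN_APPROX_NONE)
    for q in cs:
        if len(q)>20:
            W=np.array([ray(c,p,.09)[:2] for p in q[:,0]]);print(len(q),W.min(0),W.max(0),cv2.minEnclosingCircle(W.astype(np.float32)*1000))
    return im,c,d
E
python3 - <<'E'
from fit import *
im,c,d=fit('w6',240,300)
h=cv2.cvtColor(im,cv2.COLOR_BGR2HSV);m=cv2.inRange(h,(12,80,90),(35,255,255));m[:225]=0;m[260:]=0;m[:,:290]=0;m[:,345:]=0
p=cv2.findNonZero(m);b=cv2.boundingRect(p);print(b)
u=b[0]+b[2]/2-.5;v=b[1]-.5+b[2]/2*.95;F=ray(c,(u,v),.094);print(F,'seam y at F',np.polyval(d,F[0]))
E
```

```text
w6 seam slope [0.03563017 0.16309082] x range [0.51263237 0.18125776 0.09      ] [0.55337652 0.18266781 0.09      ] y spread 0.0005459562965048625
349 [0.45294977 0.16718825] [0.55937606 0.19390531] ((506.16290283203125, 181.1869659423828), 53.270294189453125)
80 [0.48420371 0.1687703 ] [0.50664151 0.18082581] ((495.422607421875, 178.39785766601562), 11.241962432861328)
74 [0.48479923 0.1806705 ] [0.50577216 0.191031  ] ((495.28570556640625, 182.25112915039062), 10.5142240524292)
(309, 233, 18, 12)
[0.56619622 0.18375065 0.094     ] seam y at F 0.1832644926888613
```

Call:
servo_tool([
  [[-0.1, -0.004, 0], [0, 0, 0]],
  [[-0.2, -0.008, 0], [0, 0, 0]],
  [[-0.3, -0.012, 0], [0, 0, 0]],
  [[-0.4, -0.016, 0], [0, 0, 0]],
  [[-0.5, -0.02, 0], [0, 0, 0]],
  [[-0.6, -0.024, 0], [0, 0, 0]],
  [[-0.7, -0.028, 0], [0, 0, 0]],
  [[-0.8, -0.032, 0], [0, 0, 0]],
])

```text
clock: 15.4
tcp_pos: [0.5454, 0.1822, 0.1973]
orientation: [0.534, 0.846, 0.0, 0.0]
force: [1.4, 0.5, 0.4]
gripper_width: 0.0257
gripper_force: 59.4
```

Call:
servo_tool([
  [[-0.1, -0.004, 0], [0, 0, 0]],
  [[-0.2, -0.008, 0], [0, 0, 0]],
  [[-0.3, -0.012, 0], [0, 0, 0]],
  [[-0.4, -0.016, 0], [0, 0, 0]],
  [[-0.5, -0.02, 0], [0, 0, 0]],
  [[-0.6, -0.024, 0], [0, 0, 0]],
  [[-0.7, -0.028, 0], [0, 0, 0]],
  [[-0.8, -0.032, 0], [0, 0, 0]],
])

```text
clock: 16.2
tcp_pos: [0.5254, 0.1814, 0.1973]
orientation: [0.534, 0.846, 0.0, 0.0]
force: [1.9, 0.8, -0.0]
gripper_width: 0.0254
gripper_force: 59.4
```

Call:
servo_tool([
  [[-0.1, -0.004, 0], [0, 0, 0]],
  [[-0.2, -0.008, 0], [0, 0, 0]],
  [[-0.3, -0.012, 0], [0, 0, 0]],
  [[-0.4, -0.016, 0], [0, 0, 0]],
  [[-0.5, -0.02, 0], [0, 0, 0]],
  [[-0.6, -0.024, 0], [0, 0, 0]],
  [[-0.7, -0.028, 0], [0, 0, 0]],
  [[-0.8, -0.032, 0], [0, 0, 0]],
])

```text
clock: 17.0
tcp_pos: [0.5054, 0.1807, 0.1973]
orientation: [0.534, 0.846, 0.0, 0.0]
force: [1.4, 0.1, 0.5]
gripper_width: 0.0255
gripper_force: 59.4
```

Call:
servo_tool([
  [[-0.1, -0.004, 0], [0, 0, 0]],
  [[-0.2, -0.008, 0], [0, 0, 0]],
  [[-0.3, -0.012, 0], [0, 0, 0]],
  [[-0.4, -0.016, 0], [0, 0, 0]],
  [[-0.42, -0.016, 0], [0, 0, 0]],
  [[-0.42, -0.016, 0], [0, 0, 0]],
  [[-0.42, -0.016, 0], [0, 0, 0]],
])

```text
clock: 17.7
tcp_pos: [0.4949, 0.1802, 0.1972]
orientation: [0.534, 0.846, -0.0, -0.0]
force: [0.7, -0.1, 0.9]
gripper_width: 0.0252
gripper_force: 59.3
```

```bash
python3 - <<'E'
from h import *
import pickle
f=[]
for i in range(8):
    c=calibration('wrist');im=get_image('wrist');f.append(bot.get_obs()['force'])
o=bot.get_obs();print(np.mean(f,0),o['tcp_pos'],o['orientation'],o['clock'])
cv2.imwrite('pics/w7.png',im);pickle.dump(c,open('w7.pkl','wb'))
cv2.imwrite('pics/g7.png',cv2.resize(im[200:280,270:370],(750,600),interpolation=cv2.INTER_CUBIC))
E
```

```text
[ 0.30885686 -0.07282016  0.74408015] [0.49487606 0.18022224 0.19717876] [ 5.33630348e-01  8.45717787e-01 -2.11402084e-04 -1.75081180e-04] 18.1
```

View pics/g7.png

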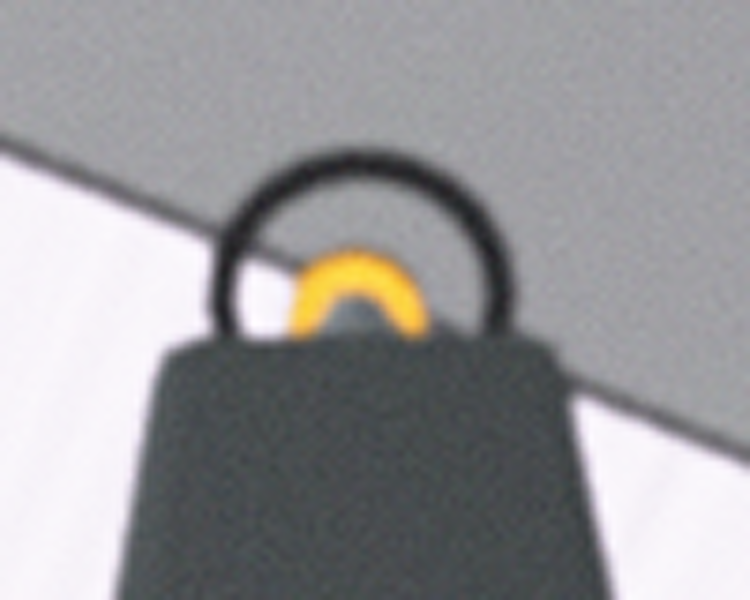

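The foot sits in the middle of the ring: its centre is at crop (359,~298) and the ring's at (362,295), with about 2.7 N of force, which is half spring travel. Handing in.

```bash
python3 -c "
from cell import bot
print(bot.hand_in())"
```

```text
the job is handed in; nothing more can be done
None
```

I handed in the job with the probe still gripped, upright and at rest on the ring's centre: about 0.4 mm off in the last wrist picture, with about 2.7 N on the plate (spring about half in); the hand-in gave no verdict.

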